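# Swap the cordless-tool battery in the push-push charger

## Task

Swap the battery pack in the charger: press the spent pack, which sits almost flush in the bay, straight in until its push-push catch lets go and the pack rises, then take it out and stand it upright in the plywood tray. Then put the fresh pack of the same small size from the bench into the bay and press it in until the catch holds it down, almost flush like the other was. Press by feel and never ram a pack against the end stop, and leave the big pack, the mallet and the stone offcut where they are.

Things in the scene. Friction and masses are not known exactly. Their poses are not given: they have to be found in the camera images.
- dock: The charger, fixed to the bench: black plinth 165 by 112 mm, 16 mm high, with a grey block holding one open pocket (the bay) that leans 12 degrees towards the robot; flat top (rim) 93 by 83 mm, nothing above it. Origin: on the bench, 112 mm below the mouth's centre. A press of 16 N on a pack reaches the end stop; over 75 N between pack and seat is ramming.
- bay: The pocket. Origin: centre of its mouth, in the rim plane. z points out along its axis (12 degrees from vertical, towards the robot; packs go in along -z), x along its long side (away from the robot and up), y along its short side. 59 mm (x) by 39 mm (y): 1.5 mm play on each side of a pack. 6 mm, 45 degree lead-in all round the mouth.
- seat (a joint): Depth (m) of the sprung seat plate under a pack. 0 = up. Push-push catch: pressed from 0 past 0.029 and let go, it comes back to about 0.024 and is held there. Pressed past 0.029 again and let go, it rises to 0 in about half a second. End stop 0.0305. Shallower presses change nothing. Starts caught at 0.024. Spring 6 N at 0 to 11 N at the end stop, more than a pack's weight.
- spent_mid (a point): Centre of the spent battery pack, caught in the bay at the start. Black plastic block, grey band, 56 (x) by 36 (y) by 82 mm (z, long axis), 0.28 kg; lowest 8 mm is a foot 50 by 30 mm. Half a turn about z is the same. The seat's depth differs between chargers by 3.5 mm either way: a caught pack stands 3 mm proud of the rim (too low to grip), a raised one 27, at the end stop -3.5, each +-3.5 mm.
- fresh_mid (a point): Centre of the fresh battery pack, at the start standing upright on the bench away from the charger; same shape, size and axes as the spent one (56 by 36 by 82 mm). Held only by its top it can swing a little between the fingers.
- tray: Open plywood tray fixed to the bench, for spent packs: 180 mm (x) by 160 mm (y) outside, 35 mm high, walls and floor 5 mm. Origin: centre of its underside, on the bench.
- big_pack: Bystander: a larger black battery pack of another kind lying on the bench, 115 by 76 by 65 mm. Origin: centre of its underside.
- mallet: Bystander: a carver's white round mallet standing on its head, head 90 mm across and 92 mm high, wooden handle straight up to 222 mm. Origin: centre of its underside.
- offcut: Bystander: a pale stone offcut, 110 by 70 by 61 mm. Origin: centre of its underside.
Things that resemble listed ones, but are neither listed nor needed, are in the scene too. What is shaped like the part that bears fresh_mid but green or red is not meant.

How it is judged:
By the outcome, as a careful person would: the job done as asked, in the order asked, and still so for the second after the job is handed in, with the robot touching nothing.
It also fails if it takes over 72 s, if anything falls off the work surface, if the arm or the gripper's body presses on something with over 40 N, if the wrist force passes 120 N, or if a joint passes its speed limit or range.

## Robot

A 6-joint arm with a two-finger parallel gripper is mounted at the origin on the work surface. World frame = base frame: x ahead of the robot, y to its left, z up, the work surface at z = 0. Lengths are in m, angles in degrees, forces in N, time in s.
With the tool pointing down it reaches from about 0.3 to 0.75 m from the base axis. Payload 8.5 kg.
Tool frame: the origin (TCP) lies at the very end of the fingers, on their centre line; the grasp point (between the pads) lies 19 mm behind it; z points along the fingers, y is the direction in which the jaws open and shut (so a half turn about z gives the same grasp; the last joint's range is limited). The gripper opens to 85 mm and grips with 20 to 120 N. Pads are 22 mm wide; open, the fingers measure 114 mm over their backs; the gripper's body (76 mm by 85 mm) begins 54 mm behind the grasp point. The pads swing forward as they close: fully open they stand 13 mm farther back than shut.
Start: joints at [62.263, 21.807, 74.336, -0, 83.858, -12.336], TCP at [0.146, 0.53, 0.231] pointing down, gripper open.
Joint ranges: [-178.18, 178.18], [-50.72, 133.34], [12.68, 142.11], [-81.47, 261.47], [9.98, 163.14], [-165.26, 165.26]. Speed limits (degrees/s): [136.94, 136.94, 180, 180, 180, 180].

## Interface

Orientations are given as a 3x3 rotation matrix whose columns are the frame's x, y, z axes.
In Python, from workcell import env gives the robot as it stands. Calls block until the motion is done:
- env.move_ptp(position, orientation): joint-space move of the TCP to a pose.
- env.move_straight(position, v=0.15, frame=None, stop_force=None): straight line of the TCP; frame=None keeps the orientation; v is the mean speed in m/s. With stop_force (N) it stops when the force on the tool has changed by that much, and returns True; else False.
- env.set_joints(angles): joint-space move.
- env.gripper_to(opening, newtons=None): finger opening in m; newtons is the grip in N (None keeps the last); returns when the fingers have stopped.
- env.wait(seconds).
- env.ik(position, orientation): joint angles nearest the present ones, or None.
- env.sense(): the state.
- env.snapshot(name): name is "scene" or "top"; returns (picture, depth): 420x560x3 uint8, red, green, blue; 420x560 float32, m along the optical axis (not along the pixel's ray), 0 where there is no reading.
- env.calibration(name): a dict with "K" (3x3 intrinsics, pixels), "cam_to_world" (4x4, takes a point from camera to world coordinates). Camera axes: x right, y down, z forward; pixel columns grow to the right and rows downward; lengths in m; the calibration is good to about 2 mm. A picture is of the moment at which its call begins. calibration takes no time and is no camera call.
A pose or a line that the arm cannot do raises env.PlanningError and nothing moves.
- env.finish_job(): hands the job in, once; it reports no verdict.
Trained networks look in the newest picture that a camera, given by its name, has taken for a name from the list of things; names that differ only in an ending like _2 or _b are one class to them, and where a whole thing is asked for, a point or a joint stands for the part that bears it (a point fixed in the world has none). Each returns a list of dicts, best first, with "conf" (0 to 1); they miss things now and then, are a little off and sometimes report something else, mostly with a low value. They report only what shows in the picture. A call takes as long as a camera call. They do not tell look-alikes from the thing itself.
- env.find_in(camera, label): "extent" ([centre column, centre row, width, height] as shares, 0 to 1, of the picture: columns of its width, rows of its height, round what is visible of it).
- env.silhouettes(camera, label): "mask" (420x560 bool, what is visible of it) and "extent" ([centre column, centre row, width, height] as shares, 0 to 1, of the picture: columns of its width, rows of its height, round what is visible of it).
- env.mark_of(camera, label): "location" ([column, row] as shares, 0 to 1, of the picture: columns of its width, rows of its height: a listed point, or the origin of a listed thing).
The state is a dict: "time_s": time; "joints": joint angles; "joint_velocities": joint speeds; "joint_efforts": joint torques, N m; "position": TCP position; "ee_rot": TCP orientation; "wrist_force": force on the tool from outside, world axes, zero at the start; "moment": the same for the moment, N m; "width": finger opening in m.
Only numpy, scipy, OpenCV 4.12 (cv2) and the standard library are available. Lean on these libraries where they do the work, as an engineer would, in place of code of your own. Each camera call takes 0.05 s, during which the arm holds its last target. There are 200 camera calls.

## Working session

There is one attempt and no reset: what is moved stays moved. The work goes in short steps, each a Python script; the robot and the scene stay as the last script left them, time stands still between calls to the robot, and variables do not carry over. Pictures are saved under pics/ and viewed, about 8 in all and at most 12, crops included, and the job is handed in when it is done.

```bash
ls; mkdir -p pics
cat > h.py <<'E'
import numpy as np, cv2
from workcell import env
def world(cam, depth, mask=None):
    c=env.calibration(cam); K=np.array(c["K"]); T=np.array(c["cam_to_world"])
    v,u=np.mgrid[:420,:560]; 
    P=np.stack([(u-K[0,2])/K[0,0]*depth,(v-K[1,2])/K[1,1]*depth,depth],-1)
    return P@T[:3,:3].T+T[:3,3]
E
python3 - <<'E'
from h import *
ims=[]
for c in ["scene","top"]:
    im,d=env.snapshot(c); np.savez(f"{c}0.npz",im=im,d=d); ims.append(im)
    W=world(c,d)
    print(c,np.array(env.calibration(c)["cam_to_world"]).round(3).tolist(), np.array(env.calibration(c)["K"])[0,0])
    for l in ["dock","bay","spent_mid","fresh_mid","tray","big_pack","mallet","offcut"]:
        for r in env.silhouettes(c,l)[:4]:
            m=r["mask"]&(d>0); p=W[m]; e=r["extent"]
            print(l,round(r["conf"],2),int(e[0]*560),int(e[1]*420),int(e[2]*560),int(e[3]*420),np.median(p,0).round(3) if len(p) else None, np.percentile(p[:,2],98).round(3) if len(p) else None)
    cv2.imwrite(f"pics/{c}0.png",cv2.resize(im[:,:,::-1],(784,588)))
E
```

```text
pics
scene [[0.76, 0.442, -0.476, 1.025], [0.649, -0.527, 0.549, -0.485], [-0.008, -0.726, -0.687, 0.751], [0.0, 0.0, 0.0, 1.0]] 446.87030535538753
dock 0.8 268 237 88 83 [ 0.621 -0.05   0.075] 0.121
bay 0.59 262 227 59 65 [ 0.599 -0.054  0.1  ] 0.122
spent_mid 0.57 262 210 31 18 [ 0.581 -0.03   0.118] 0.124
fresh_mid 0.98 313 128 24 34 [0.428 0.33  0.063] 0.084
fresh_mid 0.93 278 143 24 32 [0.41  0.217 0.058] 0.084
fresh_mid 0.77 314 154 25 39 [0.509 0.245 0.057] 0.084
tray 0.55 127 302 128 107 [ 0.472 -0.309  0.006] 0.036
big_pack 0.63 220 374 50 77 [ 0.735 -0.304  0.063] 0.067
mallet 0.8 377 251 48 97 [0.822 0.024 0.092] 0.222
offcut 0.67 397 196 54 49 [0.745 0.249 0.045] 0.063
offcut 0.48 262 224 57 66 [ 0.599 -0.054  0.1  ] 0.122
top [[0.018, -0.982, 0.188, 0.355], [-1.0, -0.015, 0.015, 0.022], [-0.012, -0.188, -0.982, 1.272], [0.0, 0.0, 0.0, 1.0]] 483.4612646387886
dock 0.57 311 210 54 76 [ 0.578 -0.017  0.103] 0.123
bay 0.63 309 209 42 42 [ 0.579 -0.026  0.111] 0.124
bay 0.25 410 162 52 42 [ 0.713 -0.283  0.064] 0.07
spent_mid 0.63 309 208 21 25 [ 0.58  -0.025  0.119] 0.127
fresh_mid 0.98 165 273 27 24 [0.426 0.334 0.081] 0.087
fresh_mid 0.79 199 241 22 22 [0.499 0.251 0.081] 0.087
fresh_mid 0.76 212 282 29 22 [0.404 0.221 0.082] 0.087
tray 0.81 418 258 67 70 [ 0.477 -0.311  0.007] 0.038
tray 0.28 199 153 36 47 [0.735 0.26  0.048] 0.066
big_pack 0.96 412 163 47 43 [ 0.714 -0.284  0.064] 0.07
mallet 0.9 289 118 33 49 [0.806 0.035 0.093] 0.224
offcut 0.35 307 211 54 74 [ 0.578 -0.017  0.103] 0.123
```

View pics/scene0.png

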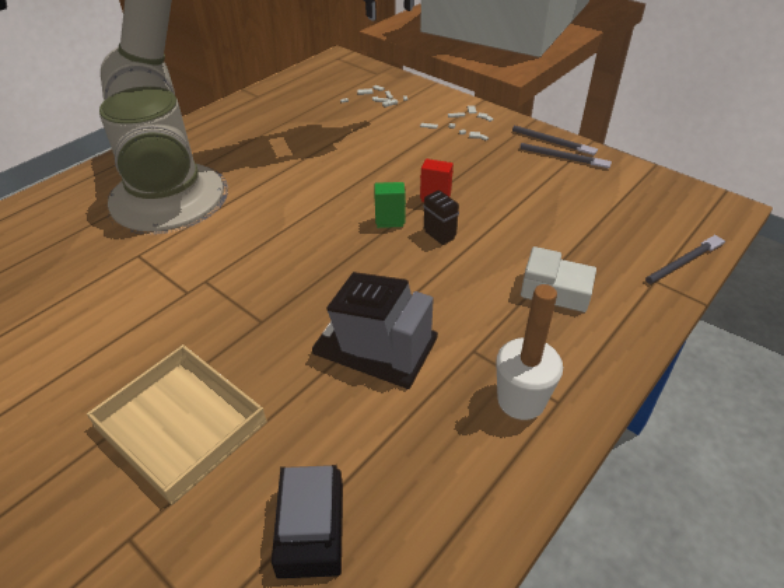

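View pics/top0.png

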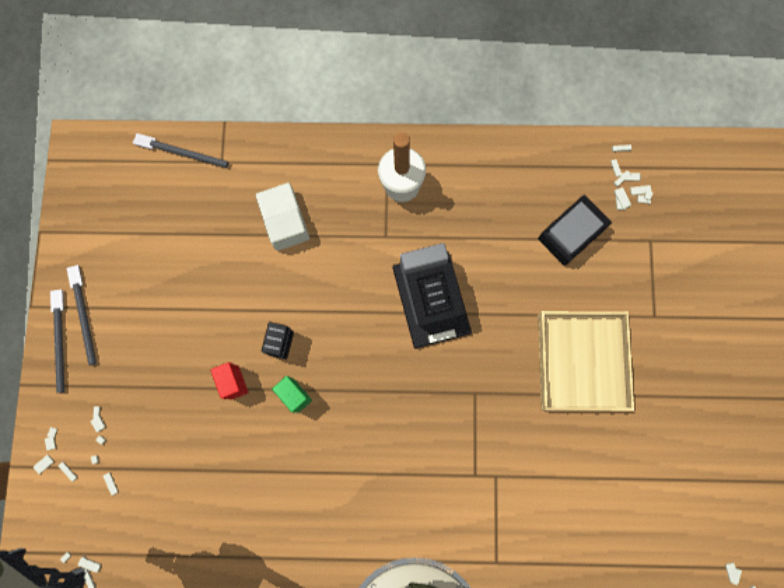

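Fresh-pack candidates, top-camera px: red (165,273), green (212,282) and black (199,241). Black is the one described, since red and green are excluded. I'll confirm it in a crop and measure the poses.

```bash
cat > m.py <<'E'
from h import *
def crop(im,c,r,n,s): return cv2.resize(im[r-n:r+n,c-n:c+n,::-1],(s,s),interpolation=cv2.INTER_CUBIC)
D={c:np.load(c+"0.npz") for c in("scene","top")}
cv2.imwrite("pics/crop1.png",np.hstack([crop(D["top"]["im"],199,241,28,390),crop(D["top"]["im"],309,210,40,390)]))
Ws={c:world(c,D[c]["d"]) for c in D}
for c in D:
    W=Ws[c]; im=D[c]["im"].astype(int)
    # fresh top
    m=(np.abs(W[...,:2]-[.5,.25]).max(-1)<.06)&(W[...,2]>.072)&(im.max(-1)<150)&(im.max(-1)-im.min(-1)<45)
    p=W[m]; r=cv2.minAreaRect((p[:,:2]*1000).astype(np.float32)); print(c,"fresh",m.sum(),r,p[:,2].mean())
    # rim plane
    q=W[(np.abs(W[...,:2]-[.58,-.025]).max(-1)<.075)&(W[...,2]>.09)]
    best=None
    rng=np.random.default_rng(0)
    for _ in range(800):
        a=q[rng.choice(len(q),3,0)]; n=np.cross(a[1]-a[0],a[2]-a[0]); L=np.linalg.norm(n)
        if L<1e-5: continue
        n/=L; n*=np.sign(n[2])
        if n[2]<.93: continue
        i=np.abs((q-a[0])@n)<.002
        if best is None or i.sum()>best.sum(): best=i
    P=q[best]; o=P.mean(0); n=np.linalg.svd(P-o)[2][2]; n*=np.sign(n[2])
    tilt=np.degrees(np.arccos(n[2])); yaw=np.degrees(np.arctan2(-n[1],-n[0]))
    P=q[np.abs((q-o)@n)<.005]
    print("rim n",n,"tilt",tilt,"yaw",yaw,"o",o,len(P))
    ex=np.array([np.cos(np.radians(yaw)),np.sin(np.radians(yaw)),0]); ex-=ex@n*n; ex/=np.linalg.norm(ex); ey=np.cross(n,ex)
    uv=np.c_[(P-o)@ex,(P-o)@ey]*1000
    r=cv2.minAreaRect(uv.astype(np.float32)); print(r,"centre",o+(ex*r[0][0]+ey*r[0][1])/1000)
    h=(q-o)@n; print("pct",np.percentile(h*1000,[5,25,50,75,95]))
    print("bay centre from pixels 1-99:", np.percentile(uv,[1,99],axis=0))
for c in D:
    K=np.array(env.calibration(c)["K"]);T=np.array(env.calibration(c)["cam_to_world"])
    env.snapshot(c)
    for l in["bay","dock","spent_mid","fresh_mid","tray"]:
        for r in env.mark_of(c,l)[:3]:
            x=r["location"][0]*560;y=r["location"][1]*420
            ray=T[:3,:3]@[(x-K[0,2])/K[0,0],(y-K[1,2])/K[1,1],1]
            z={"bay":.112,"dock":0,"spent_mid":.076,"fresh_mid":.041,"tray":0}[l]
            print(c,l,round(r["conf"],2),int(x),int(y),(T[:3,3]+ray*(z-T[2,3])/ray[2]).round(4))
E
python3 m.py
```

```text
scene fresh 254 ((499.2061462402344, 256.4872131347656), (38.173526763916016, 56.65885543823242), 76.65325927734375) 0.08062719044764909
rim n [-0.20008202 -0.05463102  0.97825489] tilt 11.97039663288824 yaw 15.271960681996928 o [ 0.57914544 -0.02654252  0.11278634] 986
((-2.2211227416992188, 1.0816535949707031), (95.91974639892578, 87.0101318359375), 0.3931889832019806) centre [ 0.57676444 -0.02607138  0.11232567]
pct [-25.1431679  -18.21219211  -1.72482442   0.60308467   6.6381884 ]
bay centre from pixels 1-99: [[-47.73162384 -40.11216704]
 [ 44.96058781  43.92347997]]
top fresh 295 ((499.8799743652344, 256.2616882324219), (36.08669662475586, 53.651554107666016), 78.84967803955078) 0.08259769352819421
rim n [-0.20835774 -0.04548895  0.97699427] tilt 12.313790458761845 yaw 12.31564866424846 o [ 0.57957383 -0.02472873  0.11289019] 973
((0.11184310913085938, -1.6759490966796875), (93.12250518798828, 83.41686248779297), 3.3077569007873535) centre [ 0.58003806 -0.0263428   0.11291404]
pct [-22.91956241  -5.78241871  -0.60647721   2.64724568   7.6768525 ]
bay centre from pixels 1-99: [[-46.12664702 -43.12954131]
 [ 46.30757259  40.24196842]]
scene dock 0.97 260 246 [ 0.5727 -0.0311  0.    ]
scene dock 0.72 128 305 [ 0.4756 -0.3095  0.    ]
scene spent_mid 0.97 262 221 [ 0.5759 -0.0233  0.076 ]
scene spent_mid 0.63 260 207 [0.5457 0.0035 0.076 ]
scene fresh_mid 0.64 278 142 [0.3909 0.2406 0.041 ]
scene fresh_mid 0.64 310 131 [0.4269 0.3355 0.041 ]
scene fresh_mid 0.57 314 154 [0.4954 0.2605 0.041 ]
scene tray 0.96 133 305 [ 0.4832 -0.3031  0.    ]
top bay 0.81 308 211 [ 0.5749 -0.0221  0.112 ]
top dock 0.7 309 217 [ 0.5802 -0.0275  0.    ]
top spent_mid 0.58 311 209 [ 0.5857 -0.0295  0.076 ]
top fresh_mid 0.98 199 243 [0.5011 0.2552 0.041 ]
top fresh_mid 0.77 211 284 [0.3974 0.2193 0.041 ]
top fresh_mid 0.75 165 273 [0.423  0.3367 0.041 ]
top tray 0.91 415 257 [ 0.4774 -0.3072  0.    ]
```

View pics/crop1.png

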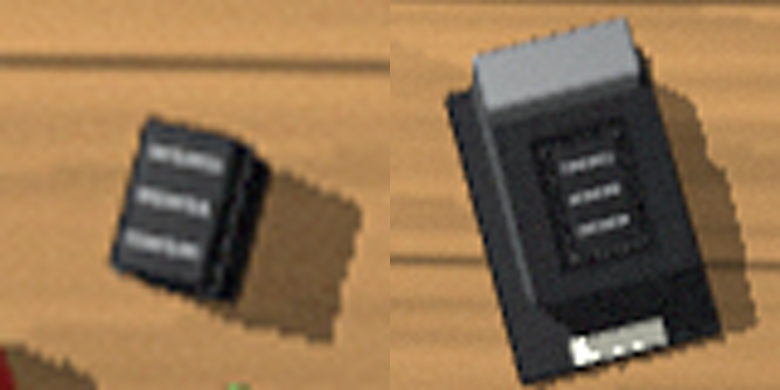

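The crop shows the black pack with three white marks at top-camera (199,241). Its x axis is at yaw about -12°, and its centre is about (0.4995, 0.256). The spent pack sits in the bay at (309,210). The rim centre is about (0.579, -0.026, 0.1125), yaw 15.6°, tilt 12°, which matches the sizes given. Pressing comes first.

```bash
cat >> h.py <<'E'
def frame(yaw,tilt):
    y,t=np.radians([yaw,tilt]); d=np.array([np.cos(y),np.sin(y),0]); k=np.array([0,0,1.])
    ex=np.cos(t)*d+np.sin(t)*k; ez=-np.sin(t)*d+np.cos(t)*k
    return np.c_[ex,np.cross(ez,ex),ez]
B=frame(15.6,12); O=np.array([.579,-.026,.1125])
def bay(x,y,z): return O+B@[x,y,z]
def tool(F,p):   # tool pointing along -z of F, jaws along its y; sign chosen by least joint travel
    best=None; q0=np.array(env.sense()["joints"])
    for s in(1,-1):
        R=np.c_[-s*F[:,0]*-1,-s*F[:,1],-F[:,2]]
        q=env.ik(p,R)
        if q is not None:
            c=np.abs(np.array(q)-q0).max()
            if best is None or c<best[0]: best=(c,R)
    assert abs(np.linalg.det(best[1])-1)<1e-6
    return best[1]
def st(F=None):
    s=env.sense(); f=np.array(s["wrist_force"]); p=np.array(s["position"])
    print("t",round(s["time_s"],2),"bayxyz mm",((p-O)@B*1000).round(1),"pos",p.round(4),"F",f.round(1),"Fbay",(f@B).round(1),"w",round(s["width"],4),flush=True)
    return s
E
python3 - <<'E'
from h import *
st()
p=bay(0,0,.05); R=tool(B,p)
env.gripper_to(0,40)
env.move_ptp(p,R); st()
env.move_straight(bay(0,0,.012),v=.1); st()
print(env.move_straight(bay(0,0,-.006),v=.015,stop_force=3)); s=st()
E
```

```text
t 1.5 bayxyz mm [-236.9  652.2  171.8] pos [0.1461 0.5302 0.2313] F [-0.8  1.1  0.7] Fbay [-0.3  1.3  0.8] w 0.085
t 4.76 bayxyz mm [ 0.2  0.7 50.1] pos [ 0.569  -0.0281  0.1615] F [ 0.1  0.8 -0.2] Fbay [ 0.2  0.8 -0.3] w 0.0001
t 5.29 bayxyz mm [ 0.2  0.1 12.1] pos [ 0.5767 -0.0265  0.1244] F [ 0.3 -1.2  0.1] Fbay [-0.  -1.2  0.1] w 0.0001
True
t 5.91 bayxyz mm [-0.2 -0.   5.2] pos [ 0.5778 -0.0264  0.1176] F [-2.4  0.2  5. ] Fbay [-1.2  0.8  5.4] w -0.0002
```

Run:
```python
from h import *
print(env.move_straight(bay(0,0,-.0025),v=.01,stop_force=12)); st()
env.move_straight(bay(0,0,.06),v=.1); st()
env.wait(.3)
im,d=env.snapshot("scene"); cv2.imwrite("pics/s1.png",cv2.resize(im[100:300,160:360,::-1],(500,500)))
W=world("scene",d)
h=(W-O)@B; m=(np.abs(h[...,0])<.03)&(np.abs(h[...,1])<.02)&(h[...,2]>.008)&(h[...,2]<.04); print(m.sum(),np.percentile(h[m],[5,50,95],axis=0) if m.any() else 0)
```

```text
False
t 6.82 bayxyz mm [ 0.3 -0.2 -1.2] pos [ 0.5795 -0.0261  0.1114] F [-7.2 -0.7 13.5] Fbay [-4.2  1.3 14.7] w 0.0005
t 7.59 bayxyz mm [-0.4  0.2 59.3] pos [ 0.5667 -0.0292  0.1705] F [-0.6  1.   1.1] Fbay [-0.1  1.1  1.1] w -0.0
569 [[-0.02501869 -0.01706246  0.0102089 ]
 [ 0.00469899 -0.00830194  0.02854379]
 [ 0.02664126  0.01518369  0.03119592]]
```

View pics/s1.png

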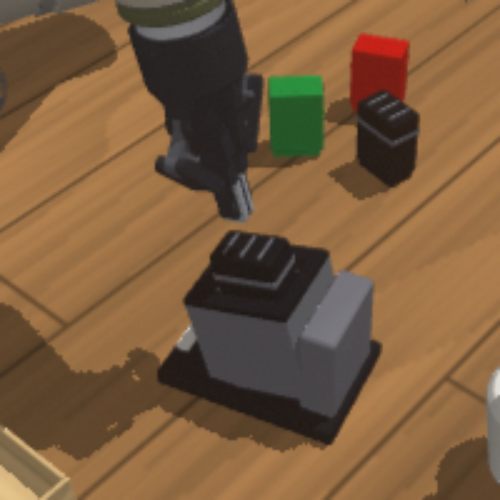

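The pack has risen to about 29 mm proud (crop (250,260)). Now I grip it, lift it out and stand it in the tray.

Run:
```python
from h import *
env.gripper_to(.07,60)
print(env.move_straight(bay(0,0,.003),v=.08,stop_force=10)); st()
env.gripper_to(.02,60); st()
env.move_straight(bay(0,0,.13),v=.15); s=st()
F=frame(0,0); T=np.array([.477,-.308,0])
# tray yaw/centre from the first top picture
D=np.load("top0.npz"); W=world("top",D["d"])
m=(np.abs(W[...,:2]-T[:2]).max(-1)<.12)&(W[...,2]>.025)&(W[...,2]<.05); print(cv2.minAreaRect((W[m][:,:2]*1000).astype(np.float32)))
h=(W-O)@B
p=T+[0,0,.14]; R=tool(F,p)
env.move_ptp(p,R); st()
im,d=env.snapshot("scene"); cv2.imwrite("pics/s2.png",cv2.resize(im[150:390,40:280,::-1],(500,500)))
```

```text
False
t 9.47 bayxyz mm [ 0.3 -0.1  3.4] pos [ 0.5786 -0.0263  0.1159] F [0.2 0.7 0.7] Fbay [0.5 0.6 0.6] w 0.0704
t 9.87 bayxyz mm [ 0.2 -0.   3.4] pos [ 0.5785 -0.0262  0.1159] F [0.1 0.5 2.2] Fbay [0.7 0.4 2.1] w 0.0353
t 10.87 bayxyz mm [ -0.6   0.2 128.9] pos [ 0.5526 -0.0331  0.2385] F [ 0.3  0.7 -3.6] Fbay [-0.2  0.6 -3.6] w 0.0348
((476.7795104980469, -306.75811767578125), (179.09896850585938, 161.95530700683594), 1.0079039335250854)
t 12.02 bayxyz mm [-163.7 -243.5   63.4] pos [ 0.4776 -0.3071  0.1404] F [ 0.7 -0.2 -3.2] Fbay [-0.  -0.4 -3.3] w 0.0351
```

View pics/s2.png

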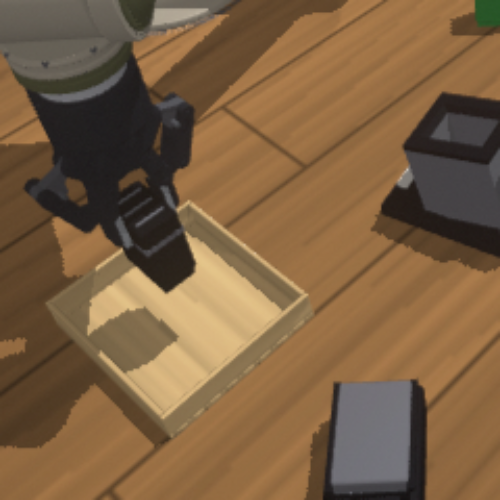

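Run:
```python
from h import *
p=np.array(env.sense()["position"])
env.move_straight([*p[:2],.072],v=.1)
print(env.move_straight([*p[:2],.05],v=.02,stop_force=4)); st()
print(env.move_straight([*p[:2],.05],v=.01,stop_force=8)); st()
im,d=env.snapshot("scene"); W=world("scene",d)
a=cv2.resize(im[170:370,40:240,::-1],(390,390))
env.gripper_to(.075); env.wait(.2); st()
env.move_straight([*p[:2],.16],v=.2)
im,d=env.snapshot("scene"); b=cv2.resize(im[170:370,40:240,::-1],(390,390))
cv2.imwrite("pics/s3.png",np.hstack([a,b]))
W=world("scene",d); m=(np.abs(W[...,:2]-p[:2]).max(-1)<.06)&(W[...,2]>.07)&(W[...,2]<.1)
print(m.sum(),np.median(W[m],0),np.percentile(W[m][:,2],[50,90,98])); st()
```

```text
True
t 13.54 bayxyz mm [-179.8 -243.4  -14.1] pos [ 0.4778 -0.3069  0.0613] F [0.1 0.2 5.4] Fbay [1.2 0.1 5.3] w 0.0348
True
t 13.84 bayxyz mm [-179.8 -243.4  -14.1] pos [ 0.4779 -0.3069  0.0613] F [-0.6  0.   4.8] Fbay [0.4 0.2 4.8] w 0.0349
t 14.56 bayxyz mm [-180.3 -242.8  -14.8] pos [ 0.4774 -0.3064  0.0605] F [-0.   0.5 -0.4] Fbay [ 0.1  0.5 -0.4] w 0.075
640 [ 0.48292598 -0.30802579  0.08683479] [0.08683479 0.08877719 0.08978268]
t 15.26 bayxyz mm [-160.1 -242.7   81.1] pos [ 0.4772 -0.3064  0.1585] F [-0.5 -0.3 -1. ] Fbay [-0.8 -0.1 -0.9] w 0.0749
```

View pics/s3.png

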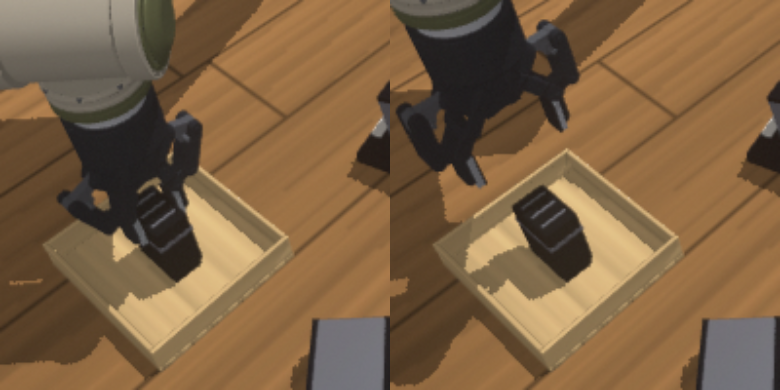

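The spent pack stands upright in the tray, top at 0.087 m as expected. Next is the fresh pack, and I'll also refine the bay position from the empty pocket.

Run:
```python
from h import *
c=np.array([.4995,.256]); F=frame(-12,0)
env.move_straight([*np.array(env.sense()["position"])[:2],.23],v=.3)
p=[*c,.2]; R=tool(F,p); env.move_ptp(p,R); st()
for cam in("top","scene"):
    im,d=env.snapshot(cam); W=world(cam,d); h=(W-O)@B
    g=(np.abs(h[...,2])<.004)&(np.abs(h[...,:2]).max(-1)<.055)
    P=h[g]; print(cam,"rim z mm",np.median(P[:,2])*1000, cv2.minAreaRect((P[:,:2]*1000).astype(np.float32)))
    T=np.array(env.calibration(cam)["cam_to_world"])[:3,3]; tc=(T-O)@B
    z0=np.median(P[:,2])
    s=(z0-tc[2])/(h[...,2]-tc[2]); uv=(tc[:2]+s[...,None]*(h[...,:2]-tc[:2]))
    hole=(np.abs(uv).max(-1)<.042)&(h[...,2]<z0-.003)&(np.abs(uv[...,0])<.04)&(np.abs(uv[...,1])<.033)
    n,l,stt,_=cv2.connectedComponentsWithStats(hole.astype(np.uint8))
    k=1+np.argmax(stt[1:,4]); U=uv[l==k]*1000
    print(" hole",len(U),cv2.minAreaRect(U.astype(np.float32)),np.percentile(U,[1,99],axis=0).round(1).tolist())
env.gripper_to(.07,80)
print(env.move_straight([*c,.047],v=.15,stop_force=8)); st()
env.gripper_to(.02,80); st()
env.move_straight([*c,.06],v=.05); s=st()
```

```text
t 17.67 bayxyz mm [ 17.6 292.2  85.6] pos [0.4999 0.2553 0.1999] F [-0.5  0.2  1. ] Fbay [-0.2  0.3  1.1] w 0.0749
top rim z mm -0.042738534105959514 ((1.0470962524414062, -0.8490982055664062), (83.54212951660156, 92.7544174194336), 89.80242919921875)
 hole 478 ((-0.44715118408203125, -1.6279716491699219), (71.20381164550781, 51.58201599121094), 0.55521559715271) [[-32.5, -23.7], [33.6, 22.4]]
scene rim z mm 0.008054105964914514 ((-1.77215576171875, 1.4103012084960938), (95.70582580566406, 87.57627868652344), 0.05636084824800491)
 hole 433 ((-0.417633056640625, 0.13995361328125), (64.94269561767578, 46.42642593383789), 0.2164362370967865) [[-31.7, -22.7], [31.3, 22.5]]
False
t 19.16 bayxyz mm [-13.7 293.  -63.2] pos [0.5    0.2561 0.0478] F [ 0.2 -0.3  0.4] Fbay [ 0.2 -0.4  0.4] w 0.0699
t 19.57 bayxyz mm [-13.9 293.  -63.3] pos [0.4998 0.2561 0.0477] F [-1.3 -0.1  6.1] Fbay [0.  0.3 6.2] w 0.0353
t 19.98 bayxyz mm [-11.6 293.  -51.1] pos [0.4995 0.256  0.0601] F [-1.1 -0.1 -2.9] Fbay [-1.7  0.2 -2.6] w 0.0352<stdin>:11: RuntimeWarning: divide by zero encountered in divide
<stdin>:11: RuntimeWarning: invalid value encountered in multiply
```

Run:
```python
from h import *
p=np.array(env.sense()["position"])
env.move_straight([*p[:2],.2],v=.2)
q=bay(0,0,.11); R=tool(B,q); env.move_ptp(q,R); env.wait(.2); st()
ims=[]
for cam in("scene","top"):
    im,d=env.snapshot(cam); W=world(cam,d); h=(W-O)@B*1000
    m=(np.abs(h[...,0])<45)&(np.abs(h[...,1])<35)&(h[...,2]>55)&(h[...,2]<105)
    P=h[m]; print(cam,len(P))
    for z in range(60,105,10):
        k=P[np.abs(P[:,2]-z)<5]
        if len(k)>5: print(z,len(k),np.percentile(k[:,:2],[3,97],axis=0).round(1).tolist())
    if cam=="scene": cv2.imwrite("pics/s4.png",cv2.resize(im[90:290,160:360,::-1],(500,500)))
```

```text
t 22.16 bayxyz mm [  0.2   0.9 109.7] pos [ 0.557  -0.0312  0.2199] F [-0.  -0.7 -3.6] Fbay [-0.9 -0.7 -3.4] w 0.0351
scene 559
60 28 [[-21.8, -12.6], [23.5, 8.9]]
70 94 [[-24.5, -15.1], [26.1, 17.1]]
80 141 [[-24.7, -16.4], [26.8, 16.4]]
90 144 [[-24.7, -16.3], [27.1, 14.9]]
100 152 [[-26.5, -16.8], [26.8, 14.7]]
top 0
```

View pics/s4.png

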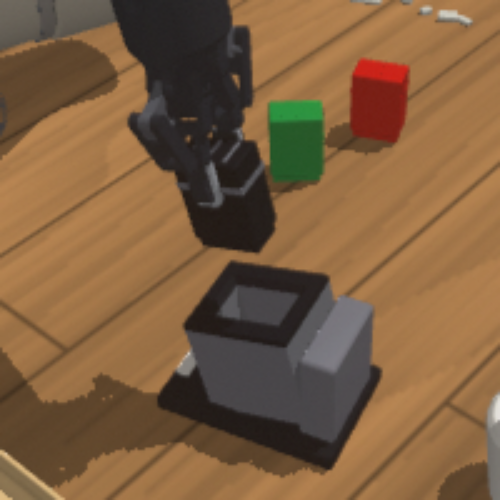

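The pack hangs over the bay aligned to about 1 mm, with no swing. Inserting it now.

Run:
```python
from h import *
x=-.0007
env.move_straight(bay(x,0,.055),v=.12)
r=env.move_straight(bay(x,0,.0045),v=.04,stop_force=8); print(r); s=st()
if not r:
    env.gripper_to(.07); env.wait(.3); st()
    env.move_straight(bay(x,0,.09),v=.15); env.gripper_to(0,40)
    im,d=env.snapshot("scene"); W=world("scene",d); h=(W-O)@B*1000
    cv2.imwrite("pics/s5.png",cv2.resize(im[130:290,180:340,::-1],(400,400)))
    m=(np.abs(h[...,0])<28)&(np.abs(h[...,1])<20)&(h[...,2]>8)&(h[...,2]<60); print(m.sum(),np.percentile(h[m],[5,50,85,95],axis=0).round(1)); st()
```

```text
False
t 24.27 bayxyz mm [-0.5 -0.1  4.8] pos [ 0.5776 -0.0265  0.117 ] F [ 0.3  0.2 -3.4] Fbay [-0.4  0.1 -3.4] w 0.0349
t 25.01 bayxyz mm [-0.7 -0.   4.5] pos [ 0.5775 -0.0264  0.1168] F [-0.7  0.4 -0.4] Fbay [-0.7  0.6 -0.2] w 0.07
543 [[-24.2 -17.8  10.3]
 [  4.   -8.4  28.5]
 [ 23.5   9.1  30.7]
 [ 24.7  14.8  31.5]]
t 26.44 bayxyz mm [-0.7 -0.  90. ] pos [ 0.5603 -0.0312  0.2004] F [0.4 0.3 0.2] Fbay [0.5 0.2 0.1] w -0.0002
```

Run:
```python
from h import *
env.move_straight(bay(0,0,.036),v=.12)
print(env.move_straight(bay(0,0,.02),v=.02,stop_force=3)); st()
print(env.move_straight(bay(0,0,.004),v=.03,stop_force=12)); st()
print(env.move_straight(bay(0,0,-.0027),v=.01,stop_force=9)); st()
```

```text
True
t 27.56 bayxyz mm [ 0.1 -0.1 27.3] pos [ 0.5737 -0.0276  0.1392] F [-0.1  0.   2.9] Fbay [0.5 0.  2.8] w -0.0003
False
t 28.48 bayxyz mm [ 0.2 -0.1  4.2] pos [ 0.5784 -0.0263  0.1167] F [-1.  -0.8  7. ] Fbay [ 0.3 -0.5  7.1] w -0.0
True
t 29.06 bayxyz mm [ 0.3 -0.2 -0.9] pos [ 0.5795 -0.026   0.1117] F [-2.8 -0.3  7. ] Fbay [-1.3  0.4  7.4] w 0.0002
```

Run:
```python
from h import *
env.move_straight(bay(0,0,.02),v=.06); env.move_straight(bay(0,0,.12),v=.2)
env.wait(.8)
im,d=env.snapshot("scene"); W=world("scene",d); h=(W-O)@B*1000
m=(np.abs(h[...,0])<22)&(np.abs(h[...,1])<12)&(h[...,2]<60); print("scene",m.sum(),np.percentile(h[m][:,2],[5,50,95]).round(1)); st()
cv2.imwrite("pics/s6.png",cv2.resize(im[100:400,40:440,::-1],(800,600)))
```

```text
scene 162 [5.1 6.7 8.3]
t 31.06 bayxyz mm [ -0.   0. 120.] pos [ 0.555  -0.0327  0.2299] F [ 0.4 -0.3  0.2] Fbay [ 0.4 -0.4  0.1] w 0.0002
```

View pics/s6.png

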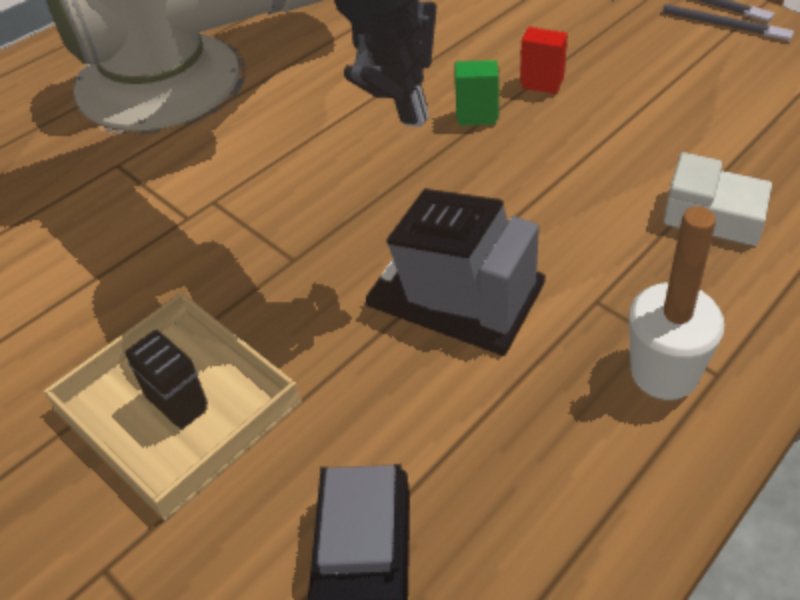

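The fresh pack (450,215) is nearly flush and the spent pack stands in the tray (165,375). I'll compare its height with the original caught height, then hand in.

Run:
```python
from h import *
def hh(d):
    h=(world("scene",d)-O)@B*1000
    m=(np.abs(h[...,0])<22)&(np.abs(h[...,1])<12)&(h[...,2]<60); return np.median(h[m][:,2])
a=hh(np.load("scene0.npz")["d"]); b=hh(env.snapshot("scene")[1]); print(a,b)
if abs(a-b)<2.5: env.finish_job(); print("done")
```

```text
6.903173451507081 6.500567800926885
the job is handed in; nothing more can be done
done
```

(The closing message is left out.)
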